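Flip the paint-stock tags

ROBOT

A 6-joint arm with a two-finger parallel gripper is mounted at the origin on the work surface. World frame = base frame: x ahead of the robot, y to its left, z up, the work surface at z = 0. Lengths are in mm, angles in rad, forces in N, time in s.
With the tool pointing down it reaches from about 325 to 775 mm from the base axis. Payload 5.5 kg.
Tool frame: the origin (TCP) lies on the front face of the gripper's body, between the roots of the fingers; the fingertips stand 80 mm ahead of it and the grasp point (between the pads) lies 61 mm ahead of it (env.tip_reach is the z of the fingertips in the tool frame, in mm); z points along the fingers, y is the line along which they close (so a half turn about z gives the same grasp; the last joint's range is limited). The gripper opens to 88 mm and grips with 3 to 60 N. Pads are 20 mm wide; open, the fingers measure 115 mm over their backs; the gripper's body (75 mm by 178 mm) begins 61 mm behind the grasp point.
Start: joints at [1.209, 0.091, 1.231, -0, 1.82, -0.057], TCP at [180.066, 572.358, 302.631] pointing down, gripper open.
Joint ranges: [-2.87, 2.87], [-0.86, 2.18], [0.17, 2.46], [-1.51, 4.65], [0.06, 2.69], [-2.65, 2.65]. Speed limits (rad/s): [2.57, 2.57, 3.01, 3.14, 3.14, 3.14].

INTERFACE

Orientations are given as a unit quaternion [x, y, z, w].
In Python, from rig import env gives the robot as it stands. The module is installed in compiled form; this text tells all that it offers.
- The arm moves only by the shell command python3 -m jog 'ROWS' [FORCE]. ROWS is JSON, one flat list of numbers, 7 for each row, row after row: the shift along the tool's x, y, z in mm, then the turn, a rotation vector about the tool's x, y, z in rad, then the finger opening in mm, from 0 to 87.8. In form: [x, y, z, wx, wy, wz, gripper, x, y, z, wx, wy, wz, gripper, ...]. A call has 1 to 20 rows; each row is the pose to reach, as a shift and turn from the pose commanded when the call began, along the tool's axes at that moment; what a row does not reach only later rows make up. A row lasts 1/10 s, in which the tool goes at most 50 mm and 8.59 degrees, less where a joint would pass 70% of its speed; a pose out of reach is approached as far as the arm can. A call with a gripper value outside its range is refused whole. The fingers move at their own pace and stop on an object; FORCE is the grip in N (left out, the last holds). Time passes only in rows, so rows that repeat a pose let the fingers close. It gives the time, the measured TCP pose, the force, the opening and the grip force at its end, in the units of the state.
- env.read_state(): the state, without advancing time (a new reading comes with each control period).
- env.snapshot(name): name is "side" or "top"; returns a dict with "image" (420x560x3 uint8, red, green, blue), "z_map" (420x560 float32, mm along the optical axis (not along the pixel's ray), 0 where there is no reading), "K" (3x3 intrinsics, pixels), "R" (3x3) and "t" (3): a world point X has camera coordinates R X + t. Camera axes: x right, y down, z forward; pixel columns grow to the right and rows downward; lengths in mm; the calibration is good to about 2 mm. A picture is of the moment at which its call begins.
- env.sign_off(): hands the job in; it is judged then, once.
The state is a dict: "clock": time; "joint_pos": joint angles; "joint_velocities": joint speeds; "effort": joint torques, N m; "tcp_pos": TCP position; "orientation": TCP orientation; "contact_force": force on the tool from outside, world axes, zero at the start; "moment": the same for the moment, N m; "width": finger opening in mm; "gripper_force": force on a finger pad.
Only numpy, scipy, OpenCV 4.12 (cv2) and the standard library are available. Lean on these libraries where they do the work, as an engineer would, in place of code of your own. Each camera call takes 0.05 s, during which the arm holds its last target. There are 200 camera calls.

TASK

On the paint-stock board, flip the hinged tags so that only the full bins (a paint pot in both compartments) show their green face upward; a bin with an empty compartment must show red. Push each wrong tag over gently with a fingertip until it drops onto its other stop; grip and lift nothing, and leave the pots and everything else where they stand.

Things in the scene. Friction and masses are not known exactly. Their poses are not given: they have to be found in the camera images.
- stock_board: Plywood base board of the paint stock, 200 x 530 x 12 mm, fixed to the table. Origin: centre of its underside, on the table; x across it, pointing away from the robot, y along its length to the robot's left, z up. Four identical bin stations stand on it in a row along y, 130 mm apart, in any order.
- bin_a: Bin station, fixed: foot plate 174 x 106 mm, tag bracket on the near half, blue open bin 60 x 104 mm (rim 40 mm up) on the far half. Two compartments, centres at x = +38, y = +25 and -25 mm, floor 9 mm up; a pot stands within 5 mm of the centre. Full = a pot in both. Origin: on the board's top (12 mm above the table); axes as the board's.
- bin_a_hinge (a point): Middle of the hinge line of tag_a, 67 mm above the table; at x = -55, z = +55 mm in its bin's frame; axes as the board's. The hinge line runs along x. The tag is a plate 74 mm wide (along x), 4 mm thick, reaching 56 mm from the hinge. Bracket and stop bars reach 16 mm above the hinge line and 20 mm to either side of it.
- tag_a (a joint): Tag angle, rad, 0 upright. It rests at +0.72, leaning left (+y), green face up, or at -0.72, leaning right (-y), red face up; the face below has the other colour. At rest its free edge is 37 mm sideways of the hinge and 42 mm above it; edges leaning to each other stay 53 mm apart. 45 g, swings freely: pushed past upright it drops to the other stop.
- bin_b: Bin station, fixed: foot plate 174 x 106 mm, tag bracket on the near half, blue open bin 60 x 104 mm (rim 40 mm up) on the far half. Two compartments, centres at x = +38, y = +25 and -25 mm, floor 9 mm up; a pot stands within 5 mm of the centre. Full = a pot in both. Origin: on the board's top (12 mm above the table); axes as the board's.
- bin_b_hinge (a point): Middle of the hinge line of tag_b, 67 mm above the table; at x = -55, z = +55 mm in its bin's frame; axes as the board's. The hinge line runs along x. The tag is a plate 74 mm wide (along x), 4 mm thick, reaching 56 mm from the hinge. Bracket and stop bars reach 16 mm above the hinge line and 20 mm to either side of it.
- tag_b (a joint): Tag angle, rad, 0 upright. It rests at +0.72, leaning left (+y), green face up, or at -0.72, leaning right (-y), red face up; the face below has the other colour. At rest its free edge is 37 mm sideways of the hinge and 42 mm above it; edges leaning to each other stay 53 mm apart. 45 g, swings freely: pushed past upright it drops to the other stop.
- bin_c: Bin station, fixed: foot plate 174 x 106 mm, tag bracket on the near half, blue open bin 60 x 104 mm (rim 40 mm up) on the far half. Two compartments, centres at x = +38, y = +25 and -25 mm, floor 9 mm up; a pot stands within 5 mm of the centre. Full = a pot in both. Origin: on the board's top (12 mm above the table); axes as the board's.
- bin_c_hinge (a point): Middle of the hinge line of tag_c, 67 mm above the table; at x = -55, z = +55 mm in its bin's frame; axes as the board's. The hinge line runs along x. The tag is a plate 74 mm wide (along x), 4 mm thick, reaching 56 mm from the hinge. Bracket and stop bars reach 16 mm above the hinge line and 20 mm to either side of it.
- tag_c (a joint): Tag angle, rad, 0 upright. It rests at +0.72, leaning left (+y), green face up, or at -0.72, leaning right (-y), red face up; the face below has the other colour. At rest its free edge is 37 mm sideways of the hinge and 42 mm above it; edges leaning to each other stay 53 mm apart. 45 g, swings freely: pushed past upright it drops to the other stop.
- bin_d: Bin station, fixed: foot plate 174 x 106 mm, tag bracket on the near half, blue open bin 60 x 104 mm (rim 40 mm up) on the far half. Two compartments, centres at x = +38, y = +25 and -25 mm, floor 9 mm up; a pot stands within 5 mm of the centre. Full = a pot in both. Origin: on the board's top (12 mm above the table); axes as the board's.
- bin_d_hinge (a point): Middle of the hinge line of tag_d, 67 mm above the table; at x = -55, z = +55 mm in its bin's frame; axes as the board's. The hinge line runs along x. The tag is a plate 74 mm wide (along x), 4 mm thick, reaching 56 mm from the hinge. Bracket and stop bars reach 16 mm above the hinge line and 20 mm to either side of it.
- tag_d (a joint): Tag angle, rad, 0 upright. It rests at +0.72, leaning left (+y), green face up, or at -0.72, leaning right (-y), red face up; the face below has the other colour. At rest its free edge is 37 mm sideways of the hinge and 42 mm above it; edges leaning to each other stay 53 mm apart. 45 g, swings freely: pushed past upright it drops to the other stop.
- pot_1_center (a point): Middle (24 mm above its foot) of a loose yellow paint pot with a white cap, 38 mm across, 48 mm tall, about 60 g, standing in a bin compartment (top 69 mm above the table). Not to be disturbed.
- pot_2_center (a point): Middle (24 mm above its foot) of a loose white paint pot with a white cap, 38 mm across, 48 mm tall, about 60 g, standing in a bin compartment (top 69 mm above the table). Not to be disturbed.
- pot_3_center (a point): Middle (24 mm above its foot) of a loose blue paint pot with a white cap, 38 mm across, 48 mm tall, about 60 g, standing in a bin compartment (top 69 mm above the table). Not to be disturbed.
- pot_4_center (a point): Middle (24 mm above its foot) of a loose orange paint pot with a white cap, 38 mm across, 48 mm tall, about 60 g, standing in a bin compartment (top 69 mm above the table). Not to be disturbed.
- pot_5_center (a point): Middle (24 mm above its foot) of a loose yellow paint pot with a white cap, 38 mm across, 48 mm tall, about 60 g, standing in a bin compartment (top 69 mm above the table). Not to be disturbed.
- bottle_green: Loose green paint squeeze bottle, 48 mm across, 165 mm tall, near the left end of the board. Origin: on its underside. Not to be disturbed.
- bottle_blue: Loose blue paint squeeze bottle, 48 mm across, 165 mm tall, near the right end of the board. Origin: on its underside. Not to be disturbed.
- bottle_red: Loose red paint squeeze bottle, 48 mm across, 165 mm tall, on the left. Origin: on its underside. Not to be disturbed.
- brush: Loose paint brush, 190 mm long, lying along its x, on the left near the robot. Origin: on its underside. Not to be disturbed.
- plaque: Loose round plaster plaque with painted fruit, 110 mm across, 31 mm tall, on the right. Origin: on its underside. Not to be disturbed.
- palette: Loose white paint palette, a disc 130 mm across, 8 mm thick, on the left. Origin: on its underside. Not to be disturbed.

How it is judged:
By the outcome, as a careful person would: the job done as asked, in the order asked, and still so for the second after the job is handed in, with the robot touching nothing.
It also fails if it takes over 54 s, if anything falls off the work surface, if the arm or the gripper's body presses on something with over 40 N, if the wrist force passes 120 N, or if a joint passes its speed limit or range.

## Working session

There is one attempt and no reset: what is moved stays moved. The work goes in short steps, Python scripts to look and compute and a shell command to move; the robot and the scene stay as the last step left them, time stands still between calls to the robot, and variables do not carry over. Pictures are saved under pics/ and viewed, at most 10 in all, crops included, and the job is handed in when it is done.

```bash
mkdir -p pics; python3 - <<'E'
from rig import env
import cv2,numpy as np
for n in("top","side"):
    s=env.snapshot(n); np.savez(n+".npz",**s); cv2.imwrite(f"pics/{n}0.png",s["image"][:,:,::-1]); print(s["K"],s["R"],s["t"])
st=env.read_state();print(st["clock"],st["tcp_pos"],st["orientation"],st["width"])
E
```

```text
[[532.86889105   0.         273.11602921]
 [  0.         532.86889105 207.29796441]
 [  0.           0.           1.        ]] [[-0.02724006 -0.99961915 -0.00441905]
 [-0.99640345  0.02750674 -0.080147  ]
 [ 0.08023803  0.00221995 -0.99677326]] [  15.29323775  473.68321289 1716.57501345]
[[465.53106683   0.         283.58087629]
 [  0.         465.53106683 204.54383933]
 [  0.           0.           1.        ]] [[ 0.97096185 -0.23922674 -0.0019108 ]
 [-0.16457878 -0.66214493 -0.73107996]
 [ 0.17362865  0.71016523 -0.68228912]] [-456.83813891  130.72539401 1465.94710913]
0.1 [179.98119662 572.24025432 301.64571537] [ 1.51784162e-01  9.88413292e-01 -8.34112146e-04 -1.89944910e-04] 88.03879219460876
```

View pics/top0.png

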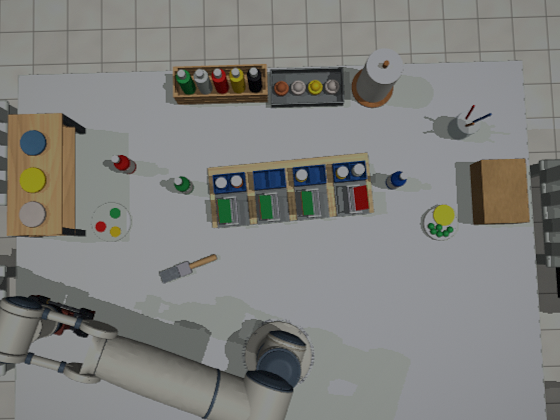

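View pics/side0.png

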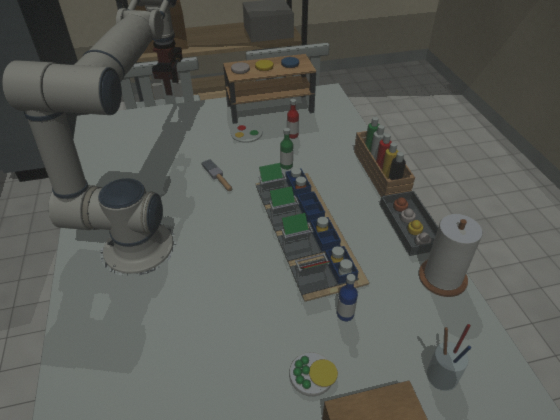

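```bash
cat > h.py <<'E'
import numpy as np
def at(s,u,v,z):
    d=s["R"].T@np.linalg.inv(s["K"])@np.array([u,v,1.]); c=-s["R"].T@s["t"]
    return (c+d*(z-c[2])/d[2])
def px(s,X):
    p=s["K"]@(s["R"]@np.asarray(X,float)+s["t"]); return p[:2]/p[2]
E
python3 - <<'E'
import cv2,numpy as np
from h import *
s=np.load("top.npz"); im=s["image"]
u,v=np.meshgrid(np.arange(560),np.arange(420)); z=s["z_map"]
P=np.stack([(u-s["K"][0,2])*z/s["K"][0,0],(v-s["K"][1,2])*z/s["K"][1,1],z],-1)
W=(P-s["t"])@s["R"]
reg=(u>203)&(u<380)&(v>148)&(v<235)
m=reg&(W[...,2]>6)&(W[...,2]<125)
n,l,st,_=cv2.connectedComponentsWithStats(m.astype(np.uint8)); k=1+np.argmax(st[1:,4]); m=l==k
hull=cv2.convexHull(W[m][:,:2].astype(np.float32))
# low points only: board
b=m&(W[...,2]<22)
r=cv2.minAreaRect(W[b][:,:2].astype(np.float32));print("rect",r,cv2.boxPoints(r))
hsv=cv2.cvtColor(im,cv2.COLOR_RGB2HSV)
for nm,c in(("g",(hsv[...,0]>45)&(hsv[...,0]<75)),("r",(hsv[...,0]<6)|(hsv[...,0]>174))):
    mm=(reg&c&(hsv[...,1]>120)&(hsv[...,2]>60)).astype(np.uint8)
    n,l,st,_=cv2.connectedComponentsWithStats(mm)
    for k in range(1,n):
        if st[k,4]>40 : w=W[l==k];print(nm,st[k,4],np.median(w,0).round(),w.min(0).round(),w.max(0).round())
cv2.imwrite("pics/crop.png",cv2.resize(im[140:240,195:395,::-1],None,fx=4,fy=4,interpolation=cv2.INTER_CUBIC))
E
```

```text
rect ((539.6478271484375, -52.014862060546875), (238.56661987304688, 547.3433837890625), 3.818570852279663) [[ 402.40356  213.10532]
 [ 438.8551  -333.02292]
 [ 676.8921  -317.13504]
 [ 640.44055  228.9932 ]]
g 230 [ 479. -104.   95.] [ 335. -123.   18.] [ 524.   -2. 1749.]
g 254 [470.  25.  94.] [434.   7.  18.] [515.  45. 119.]
g 278 [461. 155.  94.] [335.  -2.  18.] [ 505.  172. 1749.]
r 291 [ 491. -272.   92.] [ 335. -296.   20.] [ 538.   -2. 1749.]
```

View pics/crop.png

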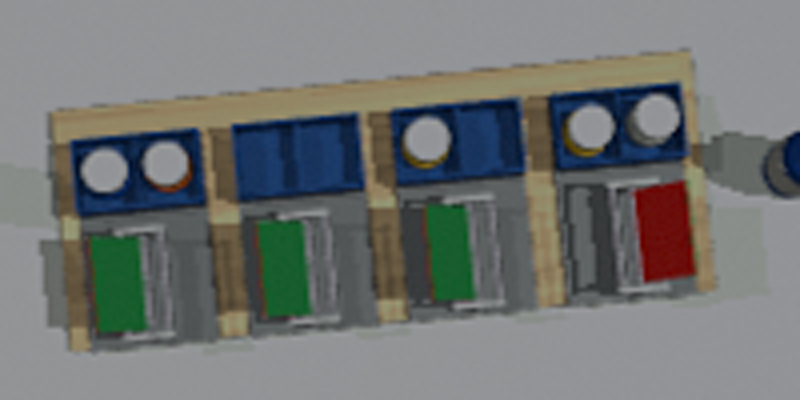

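```bash
python3 - <<'E'
import numpy as np
from h import *
from scipy.spatial.transform import Rotation as Ro
s=np.load("top.npz")
c=np.array([at(s,195+a/4,140+b/4,12) for a,b in((50,112),(690,52),(712,290),(72,350))]);print(c.round(1))
ey=(c[0]+c[3]-c[1]-c[2]);ey/=np.linalg.norm(ey);ex=np.array([ey[1],-ey[0],0]);o=c.mean(0);print("o",o,"ey",ey,"size",np.linalg.norm(c[0]-c[1]),np.linalg.norm(c[0]-c[3]))
print("bottle",at(s,397,180,165),at(s,181,183,165))
R=Ro.from_quat([0.151784,0.988413,-0.000834,-0.00019]).as_matrix();p0=np.array([180.066,572.358,302.631])
H={k:o-55*ex+y*ey for k,y in((1,195),(2,65),(3,-65),(4,-195))}
for k in H: print(k,H[k].round(1))
T=Ro.from_matrix(np.column_stack([-ex,ey,[0,0,-1]]))
print("turn",(Ro.from_matrix(R).inv()*T).as_rotvec())
# check tag edge medians along ey
for k,d in((3,65),(3,0)):
    for z in (250,180):
        w=H[k]+d*ey;w[2]=z;print(k,d,z,w.round(),(R.T@(w-p0)).round(1))
E
```

```text
[[ 610.2  214.7   12. ]
 [ 645.3 -313.4   12. ]
 [ 448.5 -323.2   12. ]
 [ 413.8  200.1   12. ]]
o [529.44331566 -55.45723763  12.        ] ey [-0.06622265  0.99780487  0.        ] size 529.2917997935286 196.9021654353377
bottle [ 533.84545405 -370.72770483  165.        ] [542.7856703  275.82809333 165.        ]
1 [461.7 135.5  12. ]
2 [470.3   5.8  12. ]
3 [ 478.9 -124.    12. ]
4 [ 487.5 -253.7   12. ]
turn [-0.00166402 -0.00043756 -0.37101714]
3 65 250 [475. -59. 250.] [-470.4 -513.9   53.5]
3 65 180 [475. -59. 180.] [-470.4 -513.8  123.5]
3 0 250 [ 479. -124.  250.] [-494.  -574.5   53.6]
3 0 180 [ 479. -124.  180.] [-494.  -574.4  123.6]
```

```bash
python3 -m jog '[-120,-130,15,0,0,-0.1,0,-235,-255,30,0,0,-0.2,0,-350,-380,45,0,0,-0.3,0,-470,-514,53,0,0,-0.371,0,-470,-514,53,0,0,-0.371,0,-470,-514,53,0,0,-0.371,0,-470,-514,53,0,0,-0.371,0,-470,-514,53,0,0,-0.371,0,-470,-514,53,0,0,-0.371,0,-470,-514,53,0,0,-0.371,0,-470,-514,53,0,0,-0.371,0,-470,-514,53,0,0,-0.371,0,-470,-514,53,0,0,-0.371,0,-470,-514,53,0,0,-0.371,0,-470,-514,53,0,0,-0.371,0,-470,-514,53,0,0,-0.371,0,-470,-514,53,0,0,-0.371,0,-470,-514,53,0,0,-0.371,0]'
```

```text
clock: 1.9
tcp_pos: [473.9, -57.8, 250.0]
orientation: [-0.034, 0.999, 0.0, 0.0]
contact_force: [-0.8, -0.2, 0.4]
width: 0.5
gripper_force: 0.0
```

```bash
python3 -m jog '[0,0,20,0,0,0,0,0,0,45,0,0,0,0,0,0,70,0,0,0,0,0,0,70,0,0,0,0,0,-8,70,0,0,0,0,0,-13,70,0,0,0,0,0,-18,70,0,0,0,0,0,-23,70,0,0,0,0,0,-28,70,0,0,0,0,0,-33,70,0,0,0,0,0,-38,70,0,0,0,0,0,-43,70,0,0,0,0,0,-47,70,0,0,0,0,0,-51,70,0,0,0,0,0,-55,70,0,0,0,0,0,-58,70,0,0,0,0,0,-60,70,0,0,0,0,0,-60,70,0,0,0,0,0,-60,70,0,0,0,0,0,-60,70,0,0,0,0]'
python3 - <<'E'
from rig import env
import cv2
a=env.snapshot("top")["image"][140:240,195:395,::-1]
b=env.snapshot("side")["image"][120:320,200:400,::-1]
cv2.imwrite("pics/p3.png",cv2.vconcat([cv2.resize(a,(600,300)),cv2.resize(b,(600,300))]))
E
```

```text
clock: 3.9
tcp_pos: [478.1, -118.8, 179.7]
orientation: [-0.033, 0.999, 0.0, 0.0]
contact_force: [-0.4, 0.3, -0.6]
width: 0.3
gripper_force: 0.0
```

View pics/p3.png

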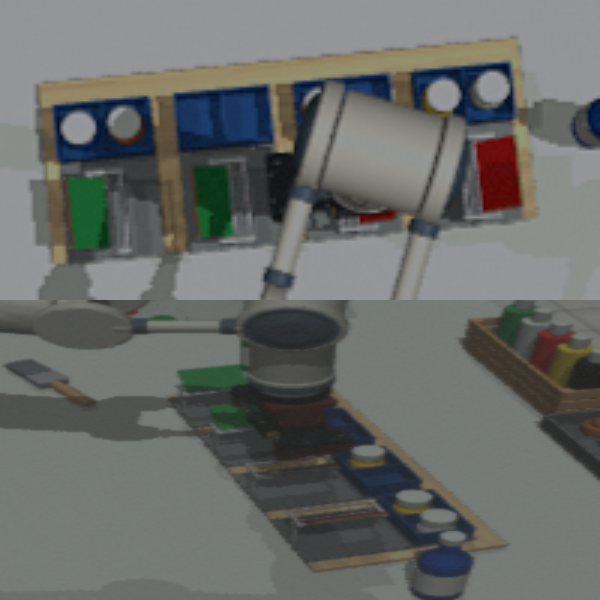

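The red face of tag 3 now shows below the wrist at about (370,215) in the top view. Next is bin 2.

```bash
python3 -m jog '[0,0,-25,0,0,0,0,0,0,-70,0,0,0,0,0,0,-70,0,0,0,0,0,40,-70,0,0,0,0,0,85,-70,0,0,0,0,0,130,-70,0,0,0,0,0,170,-70,0,0,0,0,0,190,-70,0,0,0,0,0,190,-70,0,0,0,0,0,190,-45,0,0,0,0,0,190,-20,0,0,0,0,0,190,0,0,0,0,0,0,190,0,0,0,0,0]'; python3 -m jog '[0,-8,0,0,0,0,0,0,-13,0,0,0,0,0,0,-18,0,0,0,0,0,0,-23,0,0,0,0,0,0,-28,0,0,0,0,0,0,-33,0,0,0,0,0,0,-38,0,0,0,0,0,0,-43,0,0,0,0,0,0,-47,0,0,0,0,0,0,-51,0,0,0,0,0,0,-55,0,0,0,0,0,0,-58,0,0,0,0,0,0,-60,0,0,0,0,0,0,-60,0,0,0,0,0,0,-60,0,0,0,0,0,0,-60,0,0,0,0,0,0,-60,-30,0,0,0,0,0,-60,-70,0,0,0,0,0,-60,-70,0,0,0,0]'
```

```text
clock: 5.3
tcp_pos: [464.3, 69.7, 176.1]
orientation: [-0.033, 0.999, -0.0, -0.003]
contact_force: [0.1, 0.4, -0.2]
width: -0.0
gripper_force: 0.0
clock: 7.2
tcp_pos: [470.9, 10.9, 255.7]
orientation: [-0.033, 0.999, -0.0, 0.005]
contact_force: [0.4, -0.5, -0.0]
width: 0.3
gripper_force: 0.0
```

```bash
python3 -m jog '[0,-40,0,0,0,0,0,0,-85,0,0,0,0,0,0,-130,0,0,0,0,0,0,-175,0,0,0,0,0,0,-220,0,0,0,0,0,0,-265,0,0,0,0,0,0,-305,0,0,0,0,0,0,-333,0,0,0,0,0,0,-333,0,0,0,0,0,0,-333,0,0,0,0,0,0,-333,0,0,0,0,0]'
python3 - <<'E'
from rig import env
import cv2
a=env.snapshot("top")["image"][140:240,195:395,::-1]
b=env.snapshot("side")["image"][120:370,200:400,::-1]
cv2.imwrite("pics/p4.png",cv2.hconcat([cv2.resize(a,(480,240)),cv2.resize(b,(192,240))]))
E
```

```text
clock: 8.3
tcp_pos: [491.7, -320.3, 249.4]
orientation: [-0.034, 0.999, 0.0, -0.0]
contact_force: [0.5, 0.1, 0.0]
width: 0.5
gripper_force: 0.0
```

View pics/p4.png

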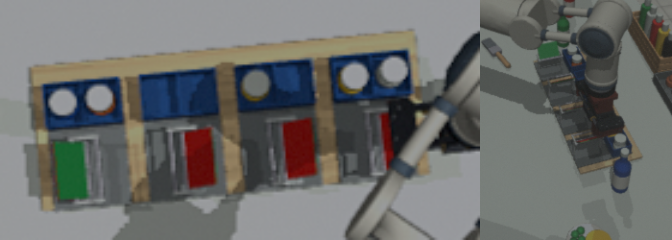

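Tags 2 and 3 now show red, at about (200,155) and (300,150). Tag 4 still shows red, and the closed finger is to its right and clear of the blue bottle.

```bash
python3 -m jog '[0,0,20,0,0,0,0,0,0,40,0,0,0,0,0,0,55,0,0,0,0,0,0,64,0,0,0,0,0,0,69,0,0,0,0,0,0,69,0,0,0,0]'; python3 -m jog '[0,8,0,0,0,0,0,0,13,0,0,0,0,0,0,18,0,0,0,0,0,0,23,0,0,0,0,0,0,28,0,0,0,0,0,0,33,0,0,0,0,0,0,38,0,0,0,0,0,0,43,0,0,0,0,0,0,47,0,0,0,0,0,0,51,0,0,0,0,0,0,55,0,0,0,0,0,0,59,0,0,0,0,0,0,63,0,0,0,0,0,0,64,0,0,0,0,0,0,64,0,0,0,0,0,0,64,0,0,0,0,0,0,64,-30,0,0,0,0,0,64,-70,0,0,0,0,0,64,-110,0,0,0,0]'; python3 -m jog '[0,-40,0,0,0,0,0,0,-85,0,0,0,0,0,0,-130,0,0,0,0,0,0,-175,0,0,0,0,0,0,-200,0,0,0,0,0,0,-200,0,0,0,0,0,0,-200,0,0,0,0,0,0,-200,0,0,0,0,0]'
python3 - <<'E'
from rig import env
import cv2
a=env.snapshot("top")["image"][140:260,195:475,::-1]
b=env.snapshot("side")["image"][:,:,::-1]
cv2.imwrite("pics/p5.png",cv2.vconcat([cv2.resize(a,(560,240)),b[100:,:]]))
E
```

```text
clock: 9.0
tcp_pos: [491.5, -321.2, 180.3]
orientation: [-0.033, 0.999, 0.0, -0.0]
contact_force: [-0.1, -0.5, 0.9]
width: 0.1
gripper_force: 0.0
clock: 10.9
tcp_pos: [487.0, -257.6, 291.3]
orientation: [-0.033, 0.999, 0.0, -0.001]
contact_force: [0.8, -0.1, 0.6]
width: 0.6
gripper_force: 0.0
clock: 11.7
tcp_pos: [500.8, -456.1, 291.0]
orientation: [-0.034, 0.999, 0.0, 0.0]
contact_force: [-0.2, 0.4, -0.0]
width: 0.1
gripper_force: 0.0
```

View pics/p5.png

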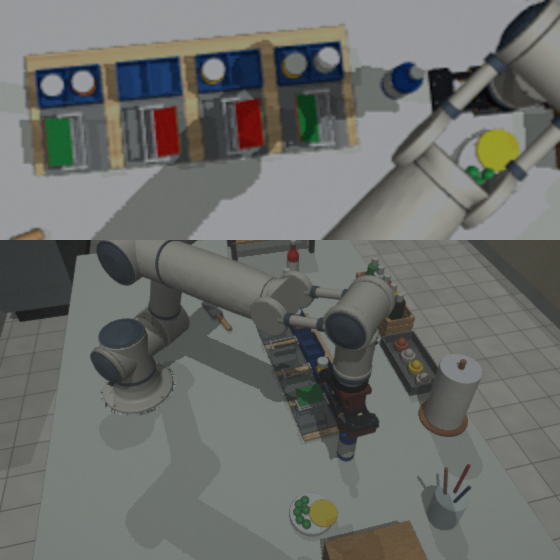

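The tags read green, red, red, green, at (60,140), (167,130), (250,122) and (308,118). The pots and bottles haven't moved and the arm is clear.

```bash
python3 -c "
from rig import env
print(env.sign_off())"
```

```text
the job is handed in; nothing more can be done
None
```

The job is handed in: I flipped the three wrong tags, so the two full bins at the ends show green and the two middle bins show red, and in the last pictures the pots and bottles stood where they were.

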